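# Tag a bearing ball's tray and present it a quarter turn round

## Task

A bearing ball lies loose in a dished tray on its stand: tag the sample by putting the pin from the wooden holder fully down into the socket on the tray's rim, and let go of the pin. Then lift the tray by its bar handle, keep it level with the ball in its middle, and turn it a quarter turn clockwise (seen from above) so that the pin points the same way as the stand's pointer. Finish while still holding the tray, level and still, straight above the stand and well clear of it (by 5 to 10 cm), and leave the other things on the bench alone.

Things in the scene. Friction and masses are not known exactly. Their poses are not given: they have to be found in the camera images.
- stand: Fixed grey round stand, 124 mm across; origin at the centre of its underside, on the bench. The tray rests on its top at 20 mm, inside a low ring (up to 24 mm, 4 mm of play all round). Its pointer, a 22 mm wide, 12 mm high tongue on the bench, runs from the disc along the stand's own +y axis to 118 mm from the centre. z is up. At the start the tray's x axis lies within about 0.05 rad of the stand's x axis.
- pointer_tip (a point): Tip of the stand's pointer, 118 mm from the stand's centre along its +y, 12 mm above the bench.
- tray: Loose aluminium tray, 152 mm across and 30 mm high at its lip, 0.26 to 0.40 kg; its inside is a shallow cone (slope 0.15 rad, so the ball rolls off-centre if the tray tilts further or is jerked). Origin at the centre of its underside, z up. Along its x axis runs a bail handle; on its -x side a 26 mm square socket block sits outside the lip.
- tray_bar (a point): Centre of the tray's handle bar, 85 mm above the tray's underside, above its middle. The black bar is 78 mm long along the tray's x, 12 mm wide along the tray's y (grasp it across this width from above) and 18 mm high. Sloping steel rods run from its ends out to the lip at x = -74 and +74 mm. The gap below the bar to the ball is 40 mm.
- tray_middle (a point): Where the ball's centre rests in the tray: on the tray's axis, 22 mm above its underside.
- tray_socket (a point): Centre of the mouth of the socket on the tray's rim, 95 mm from the tray's centre along the tray's -x, 34 mm above the tray's underside. An upright blind hole, 9 mm wide and 25 mm deep, with a small chamfer, in the 26 mm square block.
- ball_center (a point): Centre of the loose steel ball, 28 mm across, 90 g.
- pin_holder: Fixed wooden block, 64 x 64 mm, 30 mm high, with the pin in its central hole, 9 mm wide and 25 mm deep; origin at the centre of its underside.
- pin_grip (a point): Grasp point of the tag pin, on its axis, 48 mm above its tip. The pin is upright, 62 mm long, 35 g: a 6 mm shaft 23 mm long with a chamfered tip, a collar 18 mm across and 3 mm high, then a black round knob 15 mm across and 36 mm long (from 26 to 62 mm above the tip). The collar rests on the holder, and on the socket's block when the pin is fully down.
- pin_tip (a point): Lower end of the pin, on its axis (23 mm below the underside of the collar).
- pin: The tag pin; origin at its tip, z up along its axis.
- oil_can: Bystander: small metal oil can with a thin spout, 62 mm across, 140 mm high, standing upright; origin at the centre of its underside.
- offcut: Bystander: plain wood offcut lying flat, 110 x 42 mm, 19 mm high; origin at the centre of its underside.
- sanding_block: Bystander: sanding block lying flat, 112 x 66 mm, 36 mm high; origin at the centre of its underside.

How it is judged:
By the outcome, as a careful person would: the job done as asked, in the order asked, and still so for the second after the job is handed in, while the arm keeps its last pose, push and grip.
It also fails if it takes over 64 s, if anything falls off the work surface, if the arm or the gripper's body presses on something with over 40 N, if the wrist force passes 120 N, or if a joint passes its speed limit or range.

## Robot

A 6-joint arm with a two-finger parallel gripper is mounted at the origin on a cart in front of the work surface, level with it; the furniture and walls round the work are solid. World frame = base frame: x ahead of the robot, y to its left, z up, the work surface at z = 0. Lengths are in m, angles in rad, forces in N, time in s.
With the tool pointing down it reaches from about 0.325 to 0.85 m from the base axis. Payload 15.5 kg.
Tool frame: the origin (TCP) lies midway between the tips of the shut fingers; the grasp point (between the pads) lies 19 mm behind it; z points along the fingers, y is the line along which they close (so a half turn about z gives the same grasp; the last joint's range is limited). The gripper opens to 91 mm and grips with 3 to 60 N. Pads are 32 mm wide; open, the fingers measure 118 mm over their backs; the gripper's body (76 mm by 178 mm) begins 60 mm behind the grasp point.
Start: joints at [-1.302, 0.494, 1.345, -0, 1.302, -0.096], TCP at [0.223, -0.584, 0.214] pointing down, gripper open.
Joint ranges: [-2.91, 2.91], [-0.82, 2.16], [0.22, 2.67], [-1.22, 4.37], [0.12, 2.79], [-3.08, 3.08]. Speed limits (rad/s): [1.89, 1.89, 2.57, 3.01, 3.01, 3.01].

## Interface

Orientations are given as a 3x3 rotation matrix whose columns are the frame's x, y, z axes.
In Python, from cell import status, imaging, order gives the robot as it stands.
- The arm moves only by the tool send_rows, never from a script. Its argument "targets" is one flat list of numbers, 7 for each row, row after row: the shift along the tool's x, y, z in units of 25 mm (1.0 is 25 mm), then the turn, a rotation vector about the tool's x, y, z in units of 8 degrees (1.0 is 8 degrees), then the gripper command: -1 is shut, 1 is fully open, values between are in proportion. In form: [x, y, z, rx, ry, rz, gripper, x, y, z, rx, ry, rz, gripper, ...]. A call has 1 to 8 rows; each row is the pose to reach, as a shift and turn from the pose commanded when the call began, along the tool's axes at that moment; what a row does not reach only later rows make up. A row lasts 1/10 s, in which the tool goes at most 50 mm and 8.59 degrees, less where a joint would pass 70% of its speed; a pose out of reach is approached as far as the arm can. A call with a gripper value outside its range is refused whole. The fingers move at their own pace and stop on an object; "force" is the grip in N (left out, the last holds). Time passes only in rows, so rows that repeat a pose let the fingers close. It gives the time, the measured TCP pose, the force, the opening and the grip force at its end, in the units of the state.
- status.observe(): the state, without advancing time (a new reading comes with each control period).
- imaging.get_image(name): name is "scene" or "top"; returns a dict with "pixels" (384x512x3 uint8, red, green, blue), "z_map" (384x512 float32, m along the optical axis (not along the pixel's ray), 0 where there is no reading), "K" (3x3 intrinsics, pixels), "R" (3x3) and "t" (3): a world point X has camera coordinates R X + t. Camera axes: x right, y down, z forward; pixel columns grow to the right and rows downward; lengths in m; the calibration is good to about 2 mm. A picture is of the moment at which its call begins.
- order.finish_job(): hands the job in; it is judged then, once.
The state is a dict: "clock": time; "joints": joint angles; "qd": joint speeds; "effort": joint torques, N m; "eef_pos": TCP position; "ee_rot": TCP orientation; "contact_force": force on the tool from outside, world axes, zero at the start; "moment": the same for the moment, N m; "gripper_width": opening from 0.0 (shut) to 1.0 (fully open); "grip_force": force on a finger pad.
Only numpy, scipy, OpenCV 4.12 (cv2) and the standard library are available. Lean on these libraries where they do the work, as an engineer would, in place of code of your own. Each camera call takes 0.05 s, during which the arm holds its last target. There are 200 camera calls.

## Working session

There is one attempt and no reset: what is moved stays moved. The work goes in short steps, Python scripts to look and compute and a tool call to move; the robot and the scene stay as the last step left them, time stands still between calls to the robot, and variables do not carry over. Pictures are saved under pics/ and viewed, at most 10 in all, crops included, and the job is handed in when it is done.

Besides the shell and the picture viewer there is one more tool, called after "Emit:" in YAML: its name, and indented under it one key for each argument. send_rows: Moves the arm, as the interface text tells. Its arguments: {"type":"object","properties":{"targets":{"type":"array","items":{"type":"number"}},"force":{"type":"number"}},"required":["targets"]}

```bash
mkdir -p pics; ls
python3 - <<'E'
from cell import status, imaging
import cv2,numpy as np,pickle
s=status.observe();print({k:np.round(v,3) for k,v in s.items()})
for n in("scene","top"):
    d=imaging.get_image(n);pickle.dump(d,open(n+".pkl","wb"))
    cv2.imwrite(f"pics/{n}0.png",cv2.resize(d["pixels"][:,:,::-1],(768,576)))
    print(n,np.round(d["K"],1).tolist(),np.round(d["R"],3).tolist(),np.round(d["t"],3))
E
```

```text
pics
{'clock': np.float64(0.0), 'joints': array([-1.301,  0.494,  1.346,  0.   ,  1.302, -0.096]), 'qd': array([-0.001, -0.   , -0.001, -0.001, -0.002,  0.001]), 'effort': array([ 2.0000e-03, -8.7883e+01, -3.8185e+01,  7.1000e-02,  5.3000e-02,
       -0.0000e+00]), 'eef_pos': array([ 0.223, -0.584,  0.213]), 'ee_rot': array([[ 0.934,  0.357, -0.   ],
       [ 0.357, -0.934,  0.001],
       [ 0.   , -0.001, -1.   ]]), 'contact_force': array([ 0.553, -0.432,  0.606]), 'moment': array([ 0.062, -0.01 , -0.02 ]), 'grip_force': np.float64(0.0), 'gripper_width': np.float64(1.0)}
scene [[434.9, 0.0, 262.1], [0.0, 434.9, 189.3], [0.0, 0.0, 1.0]] [[-0.671, -0.741, -0.015], [-0.473, 0.443, -0.762], [0.571, -0.504, -0.648]] [0.475 0.324 1.009]
top [[456.2, 0.0, 260.1], [0.0, 456.2, 185.7], [0.0, 0.0, 1.0]] [[-0.014, -1.0, 0.004], [-0.991, 0.014, -0.13], [0.13, -0.005, -0.992]] [0.09  0.567 1.36 ]
```

View pics/top0.png

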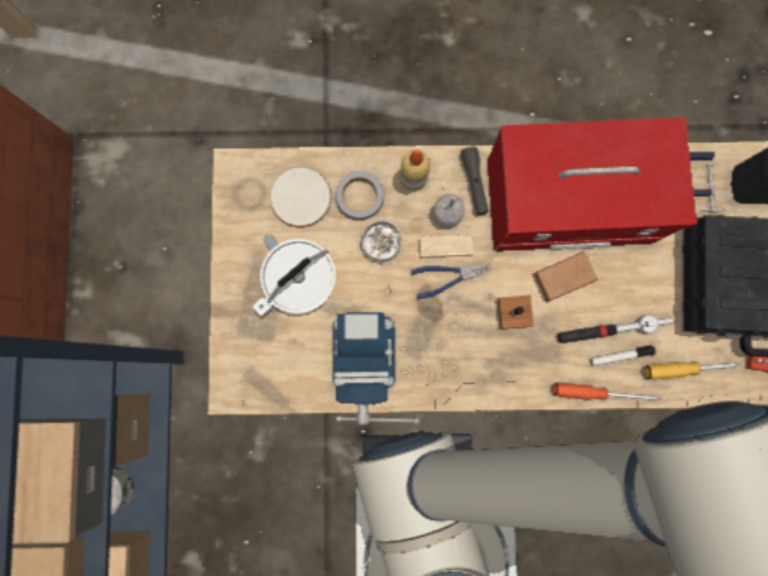

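View pics/scene0.png

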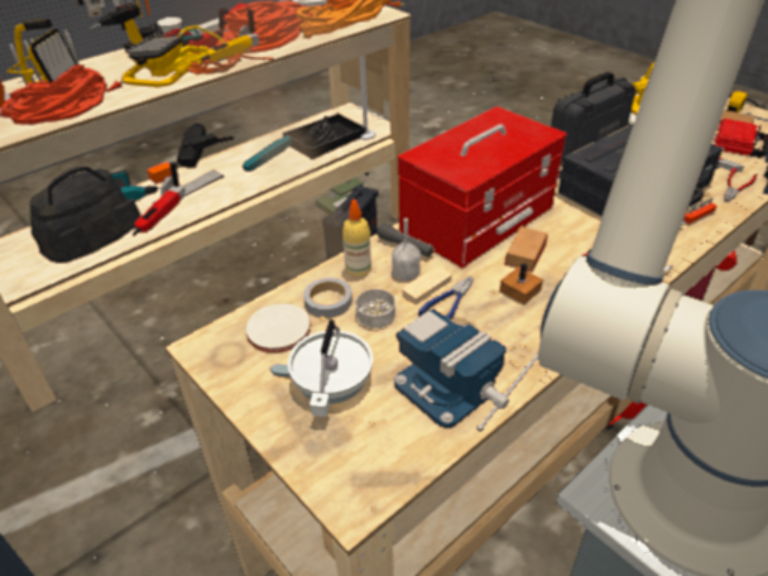

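```bash
cat > h.py <<'E'
import numpy as np,pickle,cv2
def at_z(d,u,v,z):
    "pixel (native) -> world point at height z"
    r=d["R"].T@np.linalg.inv(d["K"])@[u,v,1]; o=-d["R"].T@d["t"]
    return o+r*(z-o[2])/r[2]
def at_d(d,u,v):
    z=d["z_map"][int(round(v)),int(round(u))]
    return d["R"].T@(z*np.linalg.inv(d["K"])@[u,v,1]-d["t"])
def crop(d,u0,v0,w,h,s):
    return cv2.resize(d["pixels"][v0:v0+h,u0:u0+w,::-1],None,fx=s,fy=s,interpolation=cv2.INTER_CUBIC)
E
python3 - <<'E'
from h import *
t=pickle.load(open("top.pkl","rb"));s=pickle.load(open("scene.pkl","rb"))
a=crop(t,160,145,75,75,5);b=crop(t,325,185,45,45,5)
c=crop(s,175,200,90,90,4);e=crop(s,325,170,50,50,4)
im=np.zeros((600,800,3),np.uint8)
im[:375,:375]=a;im[:225,400:625]=b;im[230:590,400:760]=c;im[390:590,:200]=e
cv2.imwrite("pics/c1.png",im)
E
```

```text
(no output)
```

View pics/c1.png

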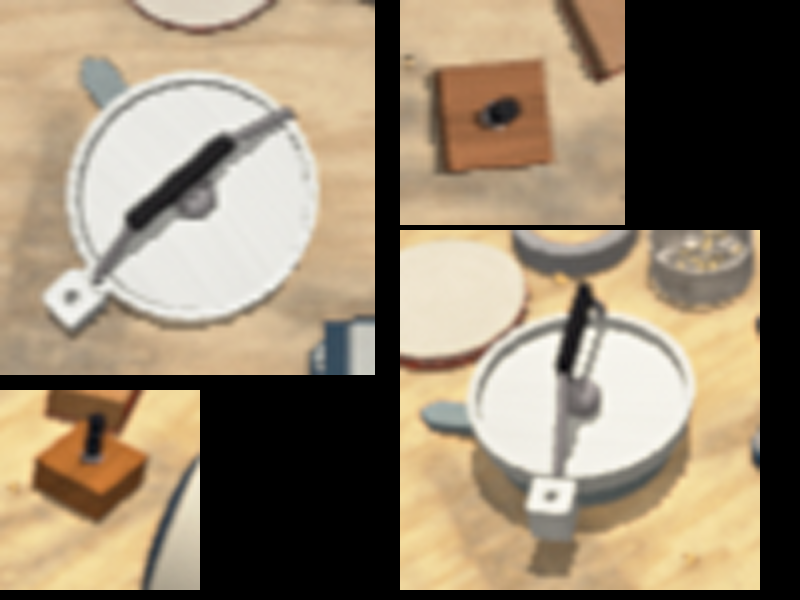

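Run:
```python
from h import *
t=pickle.load(open("top.pkl","rb"));s=pickle.load(open("scene.pkl","rb"))
T=lambda x,y,z,u0=160,v0=145:at_z(t,(x+.5)/5-.5+u0,(y+.5)/5-.5+v0,z)
S=lambda x,y,z,u0,v0:at_z(s,(x+.5)/4-.5+u0,(y+.5)/4-.5+v0,z)
p=lambda n,a:print(n,np.round(a,4))
so=T(72,297,.054);p("sock",so);p("sockS",S(150,267,.054,175,200))
c=T(193,198.5,.05);p("lip c",c)
# lip circle fit from white pixels? scene: extremes
b1=T(132,218,.114);b2=T(229,143,.114);b=(b1+b2)/2;p("bar",b)
ba=np.array([180,203]);p("ball",T(199,202,.045))
pt=T(92,60,.012);p("ptip",pt)
for z in(.03,):
  cs=[T(x-400,y,z,325,185) for x,y in((440,71),(543,60),(553,163),(447,172))]
  p("holder",np.mean(cs,0));p("hx",cs[1]-cs[0])
p("pin top",T(107,110,.069,325,185)); p("collar",T(93,118,.033,325,185))
p("pin topS",S(96,26,.069,325,170))
p("holderS c",np.mean([S(x,y-390,.03,325,170) for x,y in((36,463),(93,423),(147,460),(97,492))],0))
ang=lambda v:np.degrees(np.arctan2(v[1],v[0]))
print("bar dir(-x)",ang(b1-b2),"sock-c",ang(so-c),np.linalg.norm((so-c)[:2]),"sock-bar",ang(so-b),np.linalg.norm((so-b)[:2]),"pointer dir",ang(pt-c),np.linalg.norm((pt-c)[:2]))
```

```text
sock [0.514 0.342 0.054]
sockS [0.5121 0.3453 0.054 ]
lip c [0.5733 0.27   0.05  ]
bar [0.5753 0.2688 0.114 ]
ball [0.5718 0.267  0.045 ]
ptip [0.6672 0.3387 0.012 ]
holder [ 0.4971 -0.1728  0.03  ]
hx [ 0.0059 -0.0635  0.    ]
pin top [ 0.4977 -0.1723  0.069 ]
collar [ 0.4959 -0.1705  0.033 ]
pin topS [ 0.499  -0.1709  0.069 ]
holderS c [ 0.4942 -0.1687  0.03  ]
bar dir(-x) 127.60711399403826 sock-c 129.48685853776925 0.09329397242585577 sock-bar 129.93753956605858 0.09547230860760508 pointer dir 36.21167848269606 0.11633772916443523
```

```bash
cat > go.py <<'E'
import sys,numpy as np
from cell import status
from scipy.spatial.transform import Rotation as Rn
s=status.observe();R=np.array(s["ee_rot"]);p=np.array(s["eef_pos"])
x,y,z,yaw=map(float,sys.argv[1:5]); a=np.radians(yaw)
Y=np.array([np.cos(a),np.sin(a),0]);Z=np.array([0,0,-1.]);G=np.c_[np.cross(Y,Z),Y,Z]
print("shift",np.round(R.T@([x,y,z]-p)/.025,2),"turn",np.round(np.degrees(Rn.from_matrix(R.T@G).as_rotvec())/8,2))
print("pos",np.round(p,4),"yaw",np.degrees(np.arctan2(R[1,1],R[0,1])),"tilt",np.round(R[:2,2],4),"t",s["clock"],"F",np.round(s["contact_force"],1),"w",round(float(s["gripper_width"])*91,1),"g",s["grip_force"])
E
python3 go.py .497 -.172 .15 39
```

```text
shift [ 16.11 -11.47   2.55] turn [-0.000e+00 -1.000e-02 -1.351e+01]
pos [ 0.2229 -0.5836  0.2134] yaw -69.10208066606425 tilt [-0.0002  0.001 ] t 0.1 F [0.2 0.2 0.1] w 91.0 g 0.0
```

Emit:
send_rows:
  targets: [2,-1.4,0,0,0,-1,0,4,-2.8,0,0,0,-2,0,6,-4.2,0,0,0,-3,0,8,-5.6,0,0,0,-4,0,10,-7,0.5,0,0,-5,0,12,-8.4,1,0,0,-6,0,14,-9.8,1.5,0,0,-7,0,16.1,-11.5,2,0,0,-8,0]

```text
clock: 0.9
eef_pos: [0.4453, -0.2522, 0.1815]
ee_rot: [[0.083, 0.997, 0.0], [0.997, -0.083, -0.0], [-0.0, 0.0, -1.0]]
contact_force: [0.9, -0.9, -0.1]
gripper_width: 0.502
grip_force: 0.0
```

```bash
python3 go.py .497 -.172 .15 39
```

```text
shift [3.37 1.79 1.26] turn [ 0.    0.   -5.47]
pos [ 0.4453 -0.2522  0.1815] yaw -4.7802850688394285 tilt [ 0.0001 -0.    ] t 0.9 F [ 0.9 -0.9 -0.1] w 45.7 g 0.0
```

Emit:
send_rows:
  targets: [1,0.6,0.4,0,0,-1,0,2,1.2,0.8,0,0,-2,0,3.3,1.8,1.2,0,0,-3,0,3.3,1.8,1.2,0,0,-4,0,3.3,1.8,1.2,0,0,-5,0,3.3,1.8,1.2,0,0,-5.4,0,3.3,1.8,1.2,0,0,-5.4,0,3.3,1.8,1.2,0,0,-5.4,0]

```text
clock: 1.7
eef_pos: [0.4965, -0.1758, 0.1517]
ee_rot: [[-0.615, 0.788, -0.0], [0.788, 0.615, 0.0], [0.0, -0.0, -1.0]]
contact_force: [0.2, -0.3, -0.2]
gripper_width: 0.494
grip_force: 0.0
```

```bash
python3 go.py .497 -.172 .09 39
python3 - <<'E'
from h import *
from cell import imaging
im=np.zeros((600,800,3),np.uint8)
t=imaging.get_image("top");pickle.dump(t,open("top.pkl","wb"));s=imaging.get_image("scene");pickle.dump(s,open("scene.pkl","wb"))
im[:400,:400]=crop(t,310,165,80,80,5);im[:400,400:800]=crop(s,310,120,80,80,5)
cv2.imwrite("pics/c2.png",im)
E
```

```text
shift [0.11 0.11 2.47] turn [-0.   -0.   -0.13]
pos [ 0.4965 -0.1758  0.1517] yaw 37.973402961406194 tilt [-0.0002  0.0002] t 1.7 F [ 0.2 -0.3 -0.2] w 45.0 g 0.0
```

View pics/c2.png

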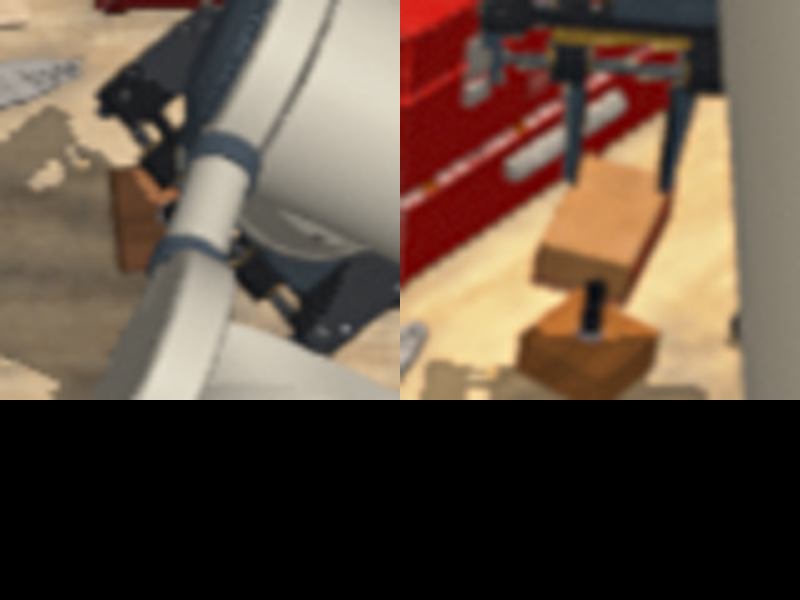

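Run:
```python
from h import *
s=pickle.load(open("scene.pkl","rb"))
def pr(p):
    c=s["K"]@(s["R"]@p+s["t"]);return c[:2]/c[2]
a=np.radians(38);Y=np.array([np.cos(a),np.sin(a),0])
for q in(np.array([.4965,-.1758,.1517]),):
    for k in(-.0225,0,.0225): print(((pr(q+k*Y)-[310,120]+.5)*5-.5+[400,0]).round(1))
for q in([.497,-.172,.069],[.497,-.172,.033],[.4965,-.1695,.069]): print(((pr(np.array(q))-[310,120]+.5)*5-.5+[400,0]).round(1))
```

```text
[658.6 174.9]
[619.8 171.5]
[581.2 168.2]
[598.8 283.4]
[592.2 328.4]
[596.9 285.5]
```

Emit:
send_rows:
  targets: [0.12,0.12,1,0,0,0,0,0.12,0.12,2,0,0,0,0,0.12,0.12,3,0,0,0,0,0.12,0.12,3.8,0,0,0,0,0.12,0.12,4.3,0,0,0,0,0.12,0.12,4.6,0,0,0,0,0.12,0.12,4.6,0,0,0,0,0.12,0.12,4.6,0,0,0,0]

```text
clock: 2.6
eef_pos: [0.4975, -0.1718, 0.0374]
ee_rot: [[-0.617, 0.787, 0.001], [0.787, 0.617, -0.0], [-0.001, 0.0, -1.0]]
contact_force: [0.1, -0.7, 0.3]
gripper_width: 0.504
grip_force: 0.0
```

Emit:
send_rows:
  targets: [0,0,0,0,0,0,-1,0,0,0,0,0,0,-1,0,0,0,0,0,0,-1,0,0,0,0,0,0,-1,0,0,0,0,0,0,-1,0,0,0,0,0,0,-1,0,0,0,0,0,0,-1,0,0,0,0,0,0,-1]
  force: 20

```text
clock: 3.4
eef_pos: [0.4972, -0.1717, 0.037]
ee_rot: [[-0.617, 0.787, 0.0], [0.787, 0.617, -0.0], [-0.0, 0.0, -1.0]]
contact_force: [-0.3, 0.3, 5.4]
gripper_width: 0.158
grip_force: 20.0
```

Emit:
send_rows:
  targets: [0,0,-1,0,0,0,-1,0,0,-2,0,0,0,-1,0,0,-3,0,0,0,-1,0,0,-4,0,0,0,-1,0,0,-5,0,0,0,-1,0,0,-6,0,0,0,-1,0,0,-7,0,0,0,-1,0,0,-7,0,0,0,-1]

```text
clock: 4.2
eef_pos: [0.4984, -0.1722, 0.2147]
ee_rot: [[-0.617, 0.787, 0.004], [0.787, 0.617, -0.002], [-0.004, 0.002, -1.0]]
contact_force: [0.2, 0.1, -0.4]
gripper_width: 0.16
grip_force: 20.0
```

```bash
python3 go.py .513 .344 .20 39
python3 - <<'E'
from h import *
t=pickle.load(open("top.pkl","rb"))
for n,(u0,u1,v0,v1) in dict(vise=(222,264,206,268),tray=(170,225,158,212)).items():
    P=np.array([at_d(t,u,v) for u in range(u0,u1) for v in range(v0,v1) if t["z_map"][v,u]>0])
    H=P[P[:,2]>.06] ; print(n,H.max(0),H.min(0),np.percentile(P[:,2],[50,99]))
E
```

```text
shift [15.89 13.2   0.55] turn [ 0.01  0.03 -0.11]
pos [ 0.4984 -0.1722  0.2147] yaw 38.104072324268294 tilt [ 0.0042 -0.002 ] t 4.2 F [ 0.2  0.1 -0.4] w 14.6 g 19.999895095825195
vise [0.4950425  0.18596864 0.86277726] [0.33178087 0.08358032 0.10654438] [0.12849025 0.8593645 ]
tray [0.62354081 0.32592726 0.12062396] [0.525111   0.21175806 0.0603321 ] [0.03411354 0.11482101]
```

Emit:
send_rows:
  targets: [1,0.8,0,0,0,-0.1,-1,2.4,2,0,0,0,-0.1,-1,3.8,3.2,0,0,0,-0.1,-1,5.2,4.4,0,0,0,-0.1,-1,6.6,5.6,0,0,0,-0.1,-1,8,6.8,0,0,0,-0.1,-1,9.4,8,0,0,0,-0.1,-1,10.8,9,0,0,0,-0.1,-1]

```text
clock: 5.0
eef_pos: [0.5072, 0.1817, 0.2111]
ee_rot: [[-0.628, 0.778, -0.001], [0.778, 0.628, -0.0], [0.0, -0.001, -1.0]]
contact_force: [0.5, -0.2, 0.1]
gripper_width: 0.159
grip_force: 20.0
```

```bash
python3 go.py .513 .344 .14 39
```

```text
shift [4.91 4.26 2.84] turn [-0.   -0.   -0.01]
pos [0.5072 0.1817 0.2111] yaw 38.91248374554593 tilt [-0.0006 -0.0001] t 5.0 F [ 0.5 -0.2  0.1] w 14.5 g 19.99885529279709
```

Emit:
send_rows:
  targets: [1.2,1,0,0,0,0,-1,2.4,2,0,0,0,0,-1,3.6,3.1,0,0,0,0,-1,4.4,3.8,0,0,0,0,-1,4.7,4.1,1,0,0,0,-1,4.7,4.1,2,0,0,0,-1,4.7,4.1,3.2,0,0,0,-1,4.7,4.1,3.6,0,0,0,-1]

```text
clock: 5.8
eef_pos: [0.5117, 0.3347, 0.1184]
ee_rot: [[-0.628, 0.778, -0.004], [0.778, 0.628, -0.002], [0.001, -0.005, -1.0]]
contact_force: [0.2, -0.5, -0.7]
gripper_width: 0.156
grip_force: 20.0
```

```bash
python3 go.py .513 .344 .11 39
```

```text
shift [0.26 0.28 0.34] turn [-0.04 -0.01 -0.01]
pos [0.5117 0.3347 0.1184] yaw 38.91447668374693 tilt [-0.0045 -0.0024] t 5.8 F [ 0.2 -0.5 -0.7] w 14.2 g 19.999812841415405
```

Emit:
send_rows:
  targets: [0.2,0.2,0.3,0,0,0,-1,0.25,0.27,0.5,0,0,0,-1,0.25,0.27,0.5,0,0,0,-1,0.25,0.27,0.5,0,0,0,-1]

```text
clock: 6.2
eef_pos: [0.5153, 0.3449, 0.1102]
ee_rot: [[-0.628, 0.778, 0.001], [0.778, 0.628, 0.001], [-0.0, 0.001, -1.0]]
contact_force: [-0.3, -0.2, -0.5]
gripper_width: 0.162
grip_force: 20.0
```

```bash
python3 go.py .513 .344 .11 39
python3 - <<'E'
from h import *
from cell import imaging
im=np.zeros((600,800,3),np.uint8)
t=imaging.get_image("top");pickle.dump(t,open("top.pkl","wb"));s=imaging.get_image("scene");pickle.dump(s,open("scene.pkl","wb"))
im[:400,:400]=crop(t,150,165,50,50,8);im[:600,400:800]=crop(s,190,220,50,75,8)
cv2.imwrite("pics/c3.png",im)
E
```

```text
shift [ 0.03 -0.09  0.01] turn [ 0.01  0.   -0.01]
pos [0.5153 0.3449 0.1102] yaw 38.90673454923414 tilt [0.0012 0.0006] t 6.2 F [-0.3 -0.2 -0.5] w 14.7 g 19.999851286411285
```

View pics/c3.png

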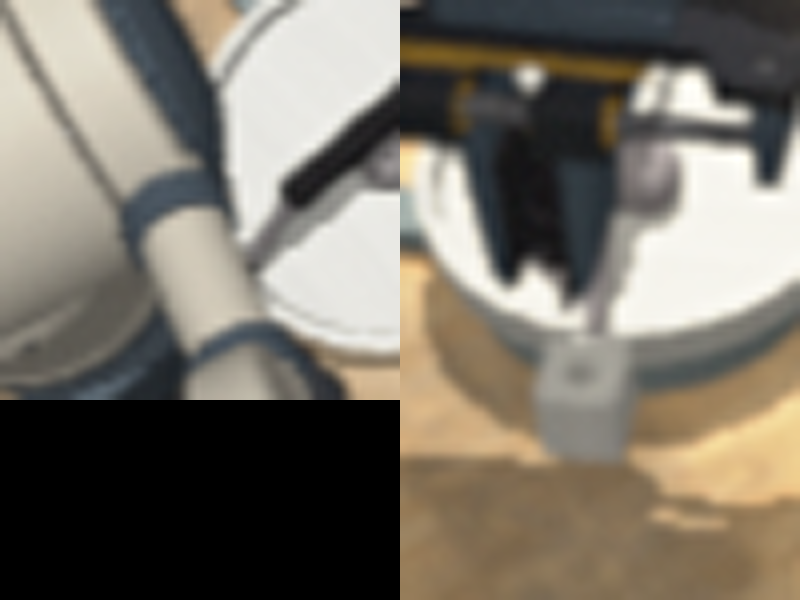

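Run:
```python
from h import *
s=pickle.load(open("scene.pkl","rb"))
def pr(p):
    c=s["K"]@(s["R"]@np.array(p)+s["t"]);return c[:2]/c[2]
for z in(.129,.1102,.103,.080,.054): print(z,((pr([.5153,.3449,z])-[190,220]+.5)*8-.5+[400,0]).round(1))
im=np.zeros((600,800,3),np.uint8)
im[:600,:600]=crop(s,190,200,60,60,10);im[:200,600:]=crop(s,325,170,50,50,4)
g=crop(s,205,235,25,25,8);im[300:500,600:]=np.clip((g.astype(float)-150)*2.4,0,255)
cv2.imwrite("pics/c4.png",im)
```

```text
0.129 [553.  206.3]
0.1102 [558.9 248.3]
0.103 [561.1 264.1]
0.08 [568.  313.6]
0.054 [575.5 368. ]
```

View pics/c4.png

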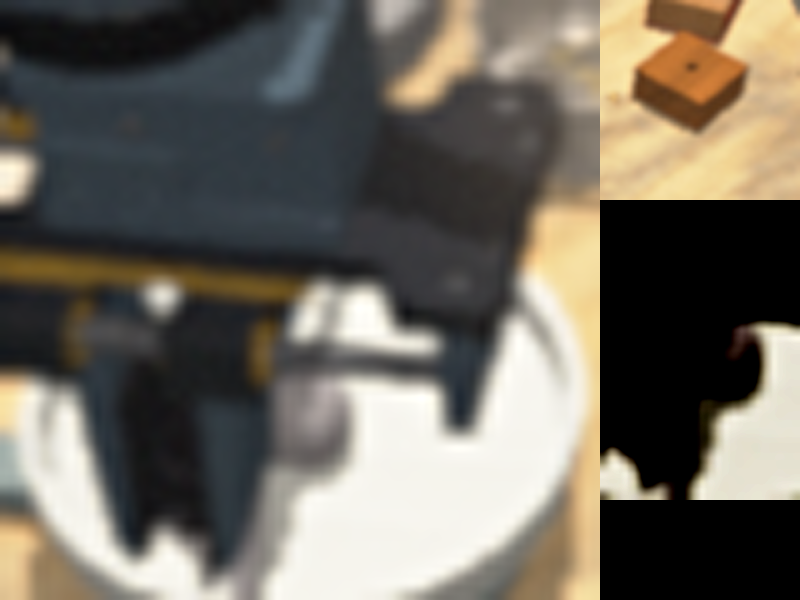

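Run:
```python
from h import *
s=pickle.load(open("scene.pkl","rb"))
for v in range(228,262,2):
    print(v,' '.join("%4d"%(1000*at_d(s,u,v)[2]) for u in range(198,242,2)))
for n,(x,y) in dict(p1=(130,545),p2=(213,570),mid=(165,480),midlo=(165,510),p3=(460,420)).items():
    print(n,at_d(s,190+x/10-.5,200+y/10-.5).round(4))
```

```text
228  211  200  186  212  212  216  216  215  217  217  217  221  219  219  219  222  228  229  231  228  230  228
230  209  194  182  168   35  209  212  209  209  210  199  185   36   32   32   35  231  230  229  228  229  227
232  205  206  203  203  203  212  212  211  210  208  194   31   29   34   34   31  223  222  223  227  225  223
234  202  203  201  204  210  209  208  211  209  207  203  206  204  202   32   31   35   32  218  219  220  212
236  195  177  167  163  202  204  206  205  203  201  200  202  202  203  200  201  201  200  212  210  212   36
238  172  171  161  158  145  195  197  200  197  196   50   55   49   47   29   32  197  202  208  204  194   29
240  164  163  164  151  138  141  168  191  194  192   50   52   52   47   32   31   29   30  199  200  191   33
242  154  155  158  148  907  907  158  159  162  143   50   49   46   49   26   26   29   31  192  193   31   33
244   32  148  148  142  136  137  151  153  153  135   39   43   42   39   28   31   29   31   32   30   35   33
246   34  146  143  137  128  132  146  146  148  129   35   35   32   26 
[... 271 characters left out ...]
   35   32  122  122  110  108  108  126  126   67   28   32   31   30   30   31   31   34   32   33   33   46
254   46   35  117  114   32  101  105  115  119   65   29   27   29   33   35   32   33   31   34   35   46   47
256   40   49   49   34   35   34   92  111   64   62   32   31   32   31   32   33   34   36   48   50   43   40
258   -1   39   47   48   46   36   85   31   59   55   32   34   31   32   34   34   48   47   44   39   35    3
260    0   -3   37   42   43   48   47   48   53   49   47   45   49   44   48   46   44   39   37   31    7    0
p1 [0.5119 0.3672 0.1179]
p2 [0.498  0.3537 0.1101]
mid [0.5215 0.3494 0.1197]
midlo [0.5164 0.3536 0.1163]
p3 [0.4322 0.3253 0.1939]
```

Run:
```python
from h import *
s=pickle.load(open("scene.pkl","rb"))
print("sock scene now",at_z(s,(581-400+.5)/8-.5+190,(373+.5)/8-.5+220,.054).round(4))
# pin shaft: rows 252..259, pixels with world z in 78..112mm and near TCP
def pr(p):
    c=s["K"]@(s["R"]@np.array(p)+s["t"]);return c[:2]/c[2]
for v in range(248,261):
    us=[(u,int(1000*at_d(s,u,v)[2])) for u in range(204,216) if np.linalg.norm(at_d(s,u,v)[:2]-[.5153,.3449])<.012 and at_d(s,u,v)[2]>.075]
    zz=np.interp(v,[pr([.5153,.3449,z])[1] for z in(.13,.08)],[.13,.08]);print(v,us,pr([.5153,.3449,zz])[0].round(1))
# socket block top: depth pts
P=np.array([at_d(s,u,v) for u in range(205,224) for v in range(258,276)])
P=P[(abs(P[:,2]-.054)<.004)&(np.linalg.norm(P[:,:2]-[.513,.344],axis=1)<.02)];print(P.min(0),P.max(0),P.mean(0),len(P))
g=s["pixels"][258:275,206:222].mean(2).astype(int);print(g)
```

```text
sock scene now [0.5125 0.3448 0.054 ]
248 [(205, 125), (206, 118), (207, 124), (208, 124), (209, 123)] 209.1
249 [(205, 123), (206, 114), (207, 118), (208, 120), (209, 121)] 209.2
250 [(205, 119), (206, 117), (207, 113), (208, 114), (209, 117)] 209.3
251 [(206, 111), (207, 113), (208, 113), (209, 114), (210, 113)] 209.5
252 [(206, 110), (207, 106), (208, 108), (209, 108), (210, 108)] 209.6
253 [(207, 100), (208, 107), (209, 108), (210, 107)] 209.8
254 [(207, 102), (208, 101), (209, 104), (210, 105)] 209.9
255 [(209, 101), (210, 93)] 210.0
256 [(210, 92)] 210.2
257 [(210, 88), (211, 87)] 210.3
258 [(210, 85), (211, 83)] 210.5
259 [(211, 79)] 210.6
260 [] 210.6
[0.49627362 0.32673589 0.05013554] [0.52794063 0.36061376 0.05635542] [0.5133717  0.34223365 0.05215454] 72
[[240 243 242 223 164 169 191 167 143 141 193 240 244 243 242 242]
 [220 235 240 232 217 221 220 176 141 141 200 243 244 242 242 242]
 [156 186 208 218 223 226 214 169 132 143 200 239 242 240 239 237]
 [123 132 145 153 160 173 180 155 133 147 187 214 217 212 204 193]
 [115 121 135 146 149 169 186 174 163 159 163 167 159 143 136 132]
 [101 118 140 155 157 161 166 163 160 160 158 155 140 121 116 118]
 [ 91 111 139 156 157 154 153 154 157 159 160 154 140 123 118 117]
 [ 96 117 146 157 153 143 140 144 152 158 160 154 136 115 108 106]
 [109 130 153 156 147 131 126 133 146 158 161 150 123 102  91  88]
 [118 140 156 157 149 136 132 139 150 161 161 144 118  99  86  84]
 [123 146 156 159 157 154 150 156 161 162 155 138 117 105  92  90]
 [121 143 153 155 155 157 158 160 160 158 149 133 116 109 104 105]
 [116 132 139 141 142 146 149 149 149 147 136 123 114 112 111 115]
 [114 126 132 132 133 134 136 135 133 132 128 118 114 112 111 115]
 [115 125 130 130 130 132 132 133 131 129 126 118 112 109 108 110]
 [118 124 129 132 131 131 133 133 132 130 126 118 111 106 104 105]
 [136 132 131 130 131 132 133 134 133 130 127 119 109 104 102 103]]
```

Emit:
send_rows:
  targets: [0.02,-0.1,0.3,0,0,0,-1,0.02,-0.1,0.6,0,0,0,-1,0.02,-0.1,0.9,0,0,0,-1,0.02,-0.1,1.0,0,0,0,-1,0.02,-0.1,1.1,0,0,0,-1,0.02,-0.1,1.15,0,0,0,-1,0.02,-0.1,1.2,0,0,0,-1,0.02,-0.1,1.2,0,0,0,-1]

```text
clock: 7.1
eef_pos: [0.5127, 0.3435, 0.0793]
ee_rot: [[-0.628, 0.778, 0.0], [0.778, 0.628, 0.0], [-0.0, 0.0, -1.0]]
contact_force: [-0.5, 0.3, 1.1]
gripper_width: 0.156
grip_force: 20.0
```

```bash
python3 go.py .513 .3437 .061 39
```

```text
shift [-0.    0.02  0.73] turn [ 0.    0.   -0.01]
pos [0.5127 0.3435 0.0793] yaw 38.90319985017754 tilt [0.0001 0.    ] t 7.1 F [-0.5  0.3  1.1] w 14.2 g 19.999841451644897
```

Emit:
send_rows:
  targets: [0,0,0.15,0,0,0,-1,0,0,0.3,0,0,0,-1,0,0,0.4,0,0,0,-1,0,0,0.5,0,0,0,-1,0,0,0.58,0,0,0,-1,0,0,0.64,0,0,0,-1,0,0,0.7,0,0,0,-1,0,0,0.7,0,0,0,-1]

```text
clock: 7.9
eef_pos: [0.5125, 0.3434, 0.0617]
ee_rot: [[-0.628, 0.778, -0.0], [0.778, 0.628, -0.0], [0.0, -0.0, -1.0]]
contact_force: [0.7, 0.6, 0.4]
gripper_width: 0.162
grip_force: 20.0
```

```bash
python3 go.py .513 .3437 .060 39
```

```text
shift [-0.    0.02  0.07] turn [-0.   -0.   -0.01]
pos [0.5125 0.3434 0.0617] yaw 38.900686944593595 tilt [-0.0003 -0.0001] t 7.9 F [0.7 0.6 0.4] w 14.8 g 19.99983698129654
```

Emit:
send_rows:
  targets: [0,0,0.04,0,0,0,-1,0,0,0.04,0,0,0,0,0,0,0.04,0,0,0,0,0,0,0.04,0,0,0,0,0,0,0.04,0,0,0,0,0,0,0.04,0,0,0,0]

```text
clock: 8.5
eef_pos: [0.5126, 0.3434, 0.0609]
ee_rot: [[-0.628, 0.778, 0.0], [0.778, 0.628, 0.0], [0.0, 0.0, -1.0]]
contact_force: [0.0, 0.1, 0.4]
gripper_width: 0.497
grip_force: 0.0
```

Emit:
send_rows:
  targets: [0,0,-0.5,0,0,0,0,0,0,-1.3,0,0,0,0,0,0,-2.2,0,0,0,0,0,0,-3.2,0,0,0,0,0,0,-4.2,0,0,0,0,0,0,-5.2,0,0,0,0,0,0,-6,0,0,0,0,0,0,-6,0,0,0,0]

```text
clock: 9.3
eef_pos: [0.5139, 0.3441, 0.2148]
ee_rot: [[-0.628, 0.778, 0.005], [0.778, 0.628, 0.003], [-0.001, 0.005, -1.0]]
contact_force: [0.3, -0.0, 0.5]
gripper_width: 0.499
grip_force: 0.0
```

```bash
python3 go.py .574 .269 .21 39
python3 - <<'E'
from h import *
from cell import imaging
im=np.zeros((600,800,3),np.uint8)
t=imaging.get_image("top");pickle.dump(t,open("top.pkl","wb"));s=imaging.get_image("scene");pickle.dump(s,open("scene.pkl","wb"))
im[:400,:400]=crop(t,155,140,80,80,5);im[:600,400:800]=crop(s,180,180,80,120,5)
cv2.imwrite("pics/c5.png",im)
E
```

```text
shift [-3.85 -0.02  0.19] turn [ 0.04  0.01 -0.01]
pos [0.5139 0.3441 0.2148] yaw 38.90385216997484 tilt [0.0048 0.0026] t 9.3 F [ 0.3 -0.   0.5] w 45.4 g 0.0
```

View pics/c5.png

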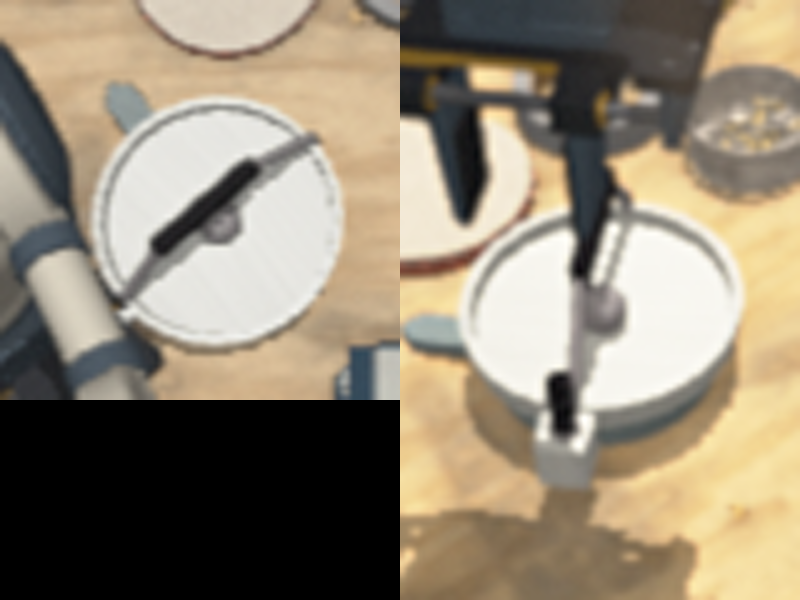

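Run:
```python
from h import *
for n,(u0,u1,v0,v1) in (("top",(170,190,152,172)),("scene",(178,200,238,256))):
    d=pickle.load(open(n+".pkl","rb"))
    p=cv2.resize(d["pixels"][v0:v1,u0:u1].astype(np.float32),None,fx=8,fy=8,interpolation=cv2.INTER_CUBIC)
    m=((p[...,2]-p[...,0])>-5)&(p.mean(2)<190)
    nl,l,st,_=cv2.connectedComponentsWithStats(m.astype(np.uint8));k=1+np.argmax(st[1:,4]);m=l==k
    v,u=np.nonzero(m)
    P=np.array([at_z(d,(a+.5)/8-.5+u0,(b+.5)/8-.5+v0,.012) for a,b in zip(u,v)])[:,:2]
    c=np.array([.574,.270]);e=(P.mean(0)-c)/np.linalg.norm(P.mean(0)-c)
    r=(P-c)@e;f=np.c_[-e[1],e[0]]@(P-c).T if 0 else (P-c)@[-e[1],e[0]]
    b=[(x,f[(r>x-.003)&(r<x+.003)]) for x in np.arange(.08,.12,.006)]
    print(n,len(P),"mean dir",np.degrees(np.arctan2(e[1],e[0])),"r",r.min(),r.max())
    for x,q in b:
        if len(q): print("  r %.3f lo %.4f hi %.4f mid %.4f"%(x,q.min(),q.max(),(q.min()+q.max())/2))
```

```text
top 3188 mean dir 38.1587091947163 r 0.08640705092173763 0.11703378500031436
  r 0.086 lo -0.0093 hi 0.0099 mid 0.0003
  r 0.092 lo -0.0091 hi 0.0101 mid 0.0005
  r 0.098 lo -0.0100 hi 0.0095 mid -0.0002
  r 0.104 lo -0.0098 hi 0.0093 mid -0.0002
  r 0.110 lo -0.0093 hi 0.0088 mid -0.0003
  r 0.116 lo -0.0051 hi 0.0052 mid 0.0000
scene 4069 mean dir 42.33344325705274 r 0.0792720876585416 0.11622086606016538
  r 0.080 lo 0.0031 hi 0.0118 mid 0.0075
  r 0.086 lo -0.0098 hi 0.0120 mid 0.0011
  r 0.092 lo -0.0122 hi 0.0113 mid -0.0005
  r 0.098 lo -0.0127 hi 0.0112 mid -0.0007
  r 0.104 lo -0.0126 hi 0.0102 mid -0.0012
  r 0.110 lo -0.0121 hi 0.0084 mid -0.0018
  r 0.116 lo -0.0083 hi 0.0029 mid -0.0027
```

Emit:
send_rows:
  targets: [-0.8,0,0,0,0,-0.1,0,-1.8,0,0,0,0,-0.1,0,-2.8,0,0,0,0,-0.1,0,-3.5,0,0,0,0,-0.1,0,-3.85,0,0.5,0,0,-0.1,0,-3.85,0,1.5,0,0,-0.1,0,-3.85,0,2,0,0,-0.1,0,-3.85,0,2,0,0,-0.1,0]

```text
clock: 10.2
eef_pos: [0.5714, 0.2684, 0.1584]
ee_rot: [[-0.639, 0.769, -0.004], [0.769, 0.639, -0.001], [0.002, -0.004, -1.0]]
contact_force: [-0.5, -0.2, 0.2]
gripper_width: 0.502
grip_force: 0.0
```

```bash
python3 go.py .574 .2695 .087 39.6
```

```text
shift [-0.04  0.12  2.85] turn [-0.03 -0.01  0.02]
pos [0.5714 0.2684 0.1584] yaw 39.72178556973746 tilt [-0.0042 -0.0014] t 10.2 F [-0.5 -0.2  0.2] w 45.7 g 0.0
```

Emit:
send_rows:
  targets: [-0.04,0.08,0.5,0,0,0,0,-0.04,0.08,1,0,0,0,0,-0.04,0.08,1.6,0,0,0,0,-0.04,0.08,2.2,0,0,0,0,-0.04,0.08,2.6,0,0,0,0,-0.04,0.08,2.8,0,0,0,0,-0.04,0.08,2.85,0,0,0,0,-0.04,0.08,2.85,0,0,0,0]

```text
clock: 11.0
eef_pos: [0.5755, 0.2691, 0.0899]
ee_rot: [[-0.639, 0.769, 0.0], [0.769, 0.639, 0.0], [-0.0, 0.0, -1.0]]
contact_force: [0.3, 0.1, 0.6]
gripper_width: 0.497
grip_force: 0.0
```

```bash
python3 go.py .574 .2695 .087 39.6
python3 - <<'E'
from h import *
from cell import imaging
s=imaging.get_image("scene");pickle.dump(s,open("scene.pkl","wb"))
cv2.imwrite("pics/c6.png",crop(s,185,190,80,75,8)[:600,:640])
E
```

```text
shift [ 0.05 -0.04  0.11] turn [0.   0.   0.01]
pos [0.5755 0.2691 0.0899] yaw 39.70351660676146 tilt [0.0004 0.0002] t 11.0 F [0.3 0.1 0.6] w 45.3 g 0.0
```

View pics/c6.png

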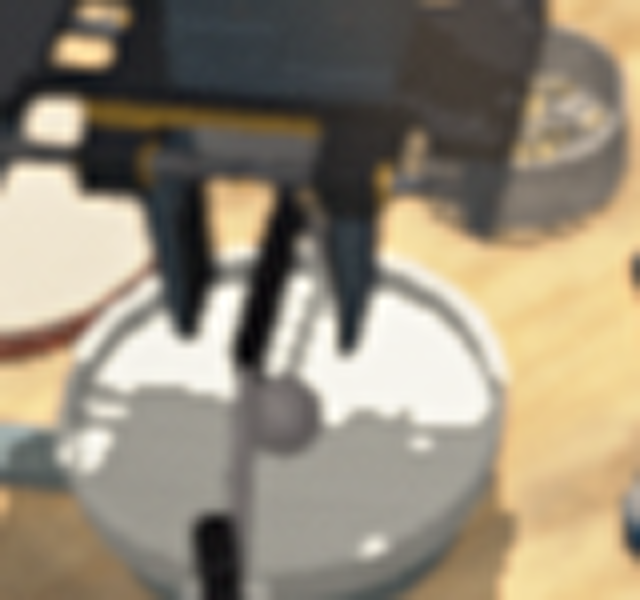

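Emit:
send_rows:
  targets: [0,0,0.1,0,0,0,-0.5,0,0,0.1,0,0,0,-0.5,0,0,0.1,0,0,0,-0.6,0,0,0.1,0,0,0,-0.65,0,0,0.1,0,0,0,-0.7,0,0,0.1,0,0,0,-0.75,0,0,0.1,0,0,0,-0.8,0,0,0.1,0,0,0,-1]
  force: 10

```text
clock: 11.85
eef_pos: [0.5756, 0.2691, 0.0873]
ee_rot: [[-0.639, 0.769, 0.001], [0.769, 0.639, 0.0], [-0.0, 0.001, -1.0]]
contact_force: [2.4, 0.4, 2.1]
gripper_width: 0.131
grip_force: 10.0
```

Emit:
send_rows:
  targets: [0,0,0,0,0,0,-1,0,0,0,0,0,0,-1,0,0,0,0,0,0,-1,0,0,0,0,0,0,-1,0,0,0,0,0,0,-1]
  force: 60

```text
clock: 12.35
eef_pos: [0.5755, 0.2691, 0.0873]
ee_rot: [[-0.639, 0.769, 0.001], [0.769, 0.639, 0.0], [-0.0, 0.001, -1.0]]
contact_force: [4.1, 0.7, 3.7]
gripper_width: 0.129
grip_force: 60.0
```

```bash
python3 go.py .573 .269 .157 39.6
```

```text
shift [ 0.06 -0.08 -2.79] turn [0.   0.   0.01]
pos [0.5755 0.2691 0.0873] yaw 39.698006944088945 tilt [0.0006 0.0002] t 12.35 F [4.1 0.7 3.7] w 11.7 g 60.001088976860046
```

Emit:
send_rows:
  targets: [0,0,-0.05,0,0,0,-1,0,0,-0.15,0,0,0,-1,0,0,-0.3,0,0,0,-1,0,0,-0.5,0,0,0,-1,0,0,-0.7,0,0,0,-1,0,0,-0.85,0,0,0,-1,0,0,-0.95,0,0,0,-1,0,0,-1,0,0,0,-1]

```text
clock: 13.15
eef_pos: [0.5753, 0.2691, 0.1125]
ee_rot: [[-0.639, 0.769, 0.0], [0.769, 0.639, 0.0], [-0.0, 0.0, -1.0]]
contact_force: [-0.5, 0.1, -2.7]
gripper_width: 0.13
grip_force: 60.0
```

Emit:
send_rows:
  targets: [0,0,-0.1,0,0,0,-1,0,0,-0.3,0,0,0,-1,0,0,-0.6,0,0,0,-1,0,0,-1,0,0,0,-1,0,0,-1.4,0,0,0,-1,0,0,-1.7,0,0,0,-1,0,0,-1.9,0,0,0,-1,0,0,-2,0,0,0,-1]

```text
clock: 13.95
eef_pos: [0.5754, 0.2691, 0.1628]
ee_rot: [[-0.639, 0.769, 0.001], [0.769, 0.639, 0.0], [-0.0, 0.001, -1.0]]
contact_force: [0.7, 0.3, -4.2]
gripper_width: 0.126
grip_force: 60.0
```

```bash
python3 go.py .573 .269 .162 39.6
python3 - <<'E'
from h import *
from cell import imaging
im=np.zeros((600,800,3),np.uint8)
t=imaging.get_image("top");pickle.dump(t,open("top.pkl","wb"));s=imaging.get_image("scene");pickle.dump(s,open("scene.pkl","wb"))
im[:400,:400]=crop(t,155,140,80,80,5);im[:600,400:800]=crop(s,180,160,80,120,5)
cv2.imwrite("pics/c7.png",im)
E
```

```text
shift [ 0.06 -0.08  0.03] turn [0.   0.   0.01]
pos [0.5754 0.2691 0.1628] yaw 39.70249604853054 tilt [0.0007 0.0002] t 13.95 F [ 0.7  0.3 -4.2] w 11.5 g 59.99857306480408
```

View pics/c7.png

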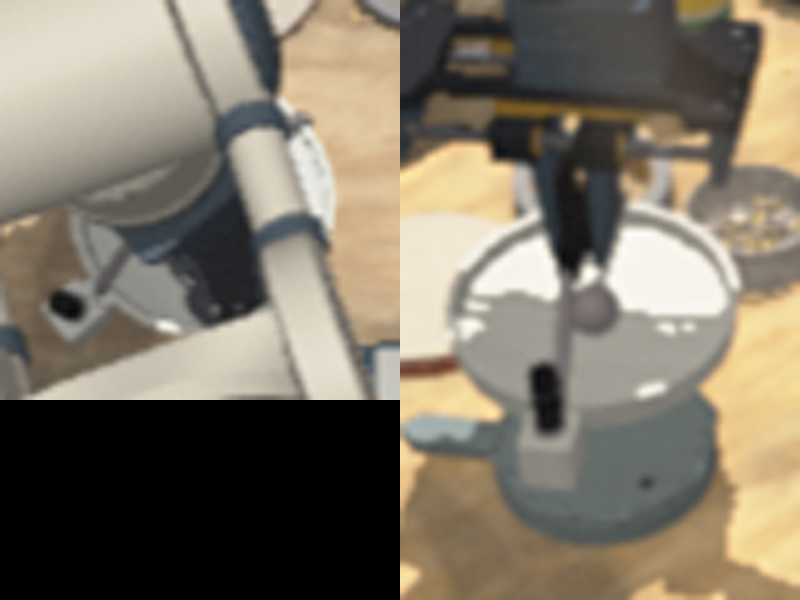

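Emit:
send_rows:
  targets: [0,0,0,0,0,0.1,-1,0,0,0,0,0,0.3,-1,0,0,0,0,0,0.6,-1,0,0,0,0,0,1,-1,0,0,0,0,0,1.5,-1,0,0,0,0,0,2,-1,0,0,0,0,0,2.5,-1,0,0,0,0,0,3,-1]

```text
clock: 14.85
eef_pos: [0.5751, 0.269, 0.1617]
ee_rot: [[-0.266, 0.964, -0.001], [0.964, 0.266, -0.0], [-0.0, -0.001, -1.0]]
contact_force: [0.3, -0.2, -3.6]
gripper_width: 0.128
grip_force: 60.0
```

Emit:
send_rows:
  targets: [0,0,0,0,0,0.5,-1,0,0,0,0,0,1,-1,0,0,0,0,0,1.5,-1,0,0,0,0,0,2,-1,0,0,0,0,0,2.5,-1,0,0,0,0,0,3,-1,0,0,0,0,0,3.5,-1,0,0,0,0,0,4,-1]

```text
clock: 15.65
eef_pos: [0.5751, 0.269, 0.1617]
ee_rot: [[0.285, 0.959, -0.001], [0.959, -0.285, -0.0], [-0.0, -0.001, -1.0]]
contact_force: [-0.1, 0.1, -4.9]
gripper_width: 0.129
grip_force: 60.0
```

```bash
python3 go.py .574 .269 .162 -51.4
```

```text
shift [-0.01 -0.04 -0.01] turn [-0.    0.    4.36]
pos [0.5751 0.269  0.1617] yaw -16.549202387579527 tilt [-0.0006 -0.0002] t 15.65 F [-0.1  0.1 -4.9] w 11.7 g 59.99719977378845
```

Emit:
send_rows:
  targets: [0,0,0,0,0,0.5,-1,0,0,0,0,0,1,-1,0,0,0,0,0,1.5,-1,0,0,0,0,0,2,-1,0,0,0,0,0,2.5,-1,0,0,0,0,0,2.9,-1,0,0,0,0,0,3.3,-1,0,0,0,0,0,3.6,-1]

```text
clock: 16.45
eef_pos: [0.575, 0.269, 0.1617]
ee_rot: [[0.711, 0.703, -0.001], [0.703, -0.711, -0.0], [-0.001, -0.0, -1.0]]
contact_force: [-0.3, -0.2, -3.4]
gripper_width: 0.128
grip_force: 60.0
```

Emit:
send_rows:
  targets: [0,-0.01,0,0,0,0.3,-1,0,-0.02,0,0,0,0.5,-1,0,-0.04,0,0,0,0.65,-1,0,-0.04,0,0,0,0.75,-1,0,-0.04,0,0,0,0.77,-1,0,-0.04,0,0,0,0.77,-1,0,-0.04,0,0,0,0.77,-1,0,-0.04,0,0,0,0.77,-1]

```text
clock: 17.25
eef_pos: [0.5745, 0.2697, 0.1621]
ee_rot: [[0.78, 0.626, -0.0], [0.626, -0.78, 0.0], [0.0, -0.0, -1.0]]
contact_force: [-0.7, -0.2, -3.6]
gripper_width: 0.132
grip_force: 60.0
```

```bash
python3 go.py .574 .269 .162 -51.4
python3 - <<'E'
from h import *
from cell import imaging
im=np.zeros((600,800,3),np.uint8)
t=imaging.get_image("top");pickle.dump(t,open("top.pkl","wb"));s=imaging.get_image("scene");pickle.dump(s,open("scene.pkl","wb"))
im[:400,:400]=crop(t,155,140,80,80,5);im[:600,400:800]=crop(s,180,160,80,120,5)
cv2.imwrite("pics/c8.png",im)
E
```

```text
shift [-0.04  0.01  0.  ] turn [-0.   -0.    0.02]
pos [0.5745 0.2697 0.1621] yaw -51.24660257348512 tilt [-0.  0.] t 17.25 F [-0.7 -0.2 -3.6] w 12.0 g 59.99854266643524
```

View pics/c8.png

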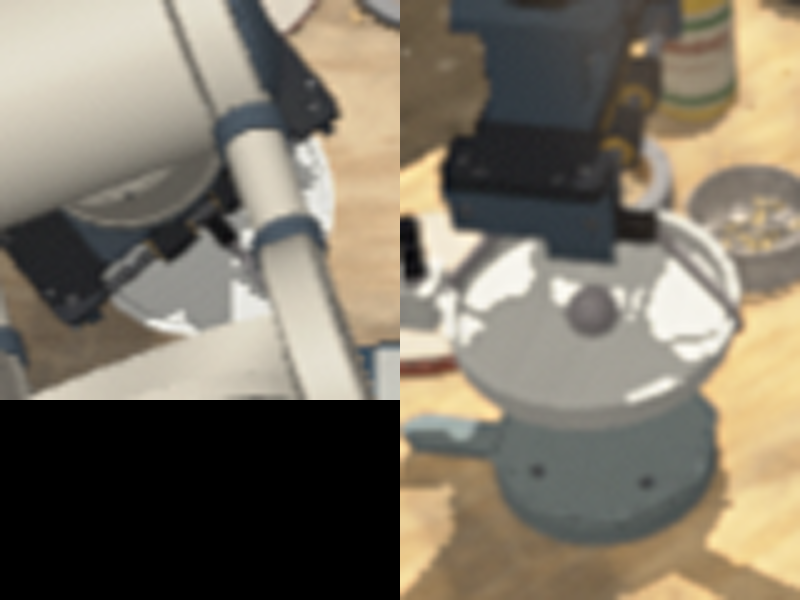

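Run:
```python
from h import *
s=pickle.load(open("scene.pkl","rb"))
def pr(p):
    c=s["K"]@(s["R"]@np.array(p).T+s["t"][:,None]);return c[:2]/c[2]
th=np.linspace(0,2*np.pi,200)
def ext(c,r,z): 
    q=pr(np.c_[c[0]+r*np.cos(th),c[1]+r*np.sin(th),0*th+z]);return ((q.min(1)-[180,160]+.5)*5+[400,0]).round(0),((q.max(1)-[180,160]+.5)*5+[400,0]).round(0)
c=(.5745,.2697)
print("lip",ext(c,.076,.125),"obs u 452..742");print("stand top",ext(c,.062,.022),"bottom",ext(c,.062,0),"obs u 497..718, bottom 543")
v,u=np.mgrid[180:250,185:255];P=np.array([at_d(s,a,b) for a,b in zip(u.ravel(),v.ravel())])
d=P[:,:2]-c;r=np.hypot(*d.T)
m=(r<.064)&(r>.02)&(P[:,2]>.095)&(P[:,2]<.115);A=np.c_[np.ones(m.sum()),d[m]]
y=P[m,2]-np.tan(.15)*r[m]
for _ in range(4):
    k=np.linalg.lstsq(A,y,rcond=None)[0];e=abs(y-A@k);w=e<max(.003,1.5*np.median(e));A,y=A[w],y[w]
print("z0,tilt",k.round(4),len(y))
mb=(r<.03)&(P[:,2]>.12)&(P[:,2]<.15); print("ball pts",P[mb].mean(0),mb.sum())
```

```text
lip (array([446., 199.]), array([742., 406.])) obs u 452..742
stand top (array([496., 351.]), array([724., 521.])) bottom (array([500., 378.]), array([725., 548.])) obs u 497..718, bottom 543
z0,tilt [ 0.1006 -0.002  -0.001 ] 942
ball pts [0.57173097 0.27243954 0.12443168] 59
```

```bash
python3 -c "
from cell import order;print(order.finish_job())"
```

```text
the job is handed in; nothing more can be done
None
```

The job is handed in: the pin is in the tray's socket and released, and the tray is held level and still about 7 cm above the stand. It has been turned 91° clockwise, so the pin points along the stand's pointer to within a few degrees, and the ball is in the middle.

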